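# Release the lid of the wide laundry-pod box

## Task

Open the latch of the wide laundry-pod box: turn the knob on its front deck a full quarter turn clockwise so that its sprung lid pops up by itself, then let go and back away. Leave the narrow box beside it latched.

Things in the scene. Friction and masses are not known exactly. Their poses are not given: they have to be found in the camera images.
- wide_grip (a point): On the axis of the WIDE box's latch knob, 32 mm above its deck, 12 mm below the knob's top; turns with it, z up. Pinch from above across the upright black grip bar: 12 mm thick (x), 44 mm long (y), spanning 12 to 44 mm above the deck. Below it a 28 mm steel hub (up to 8 mm) and a flat steel cam tongue, 14 mm wide, top 6 mm above the deck, pointing along +x, 52 mm out from the axis.
- wide_knob (a joint): Turn of the wide box's knob, rad: 0 to 0.2 at the start (latched: cam over the lid's front edge, grip bar about parallel to the box's front); grows clockwise seen from above, stop at 1.57 (grip bar pointing front to back). Lid freed at about 1.0. Friction 0.05 N m, no spring. The knob stands midway along the width, on a fixed deck 75 mm deep, 40 mm from the front edge.
- wide_lid (a joint): Lid of the WIDE box, rad: 0 shut, hinged at the back. Once free, springs up to about 0.5 in under 1 s (front edge 60 mm up) and stays. White, flush with the deck, 125 mm deep, begins 35 mm behind the knob's axis. Box: grey plastic, fixed, 220 mm wide, 200 deep, 90 high, front towards the robot within 20 degrees; stands left or right of the narrow box.
- narrow_knob (a joint): Turn of the NARROW box's knob, rad, same meaning: 0 to 0.2 at the start, latched; leave it alone. This box has the same depth, height, materials, lid and knob as the wide one but is only 130 mm wide.

How it is judged:
At the end, for the whole second after the job is handed in: The wide box's knob is turned clockwise to a quarter turn (beyond 1.2 rad, about 20 degrees of slack), its lid stands sprung open by more than 0.3 rad, and the narrow box's knob is still at its latched setting (below 0.5 rad) (value of joint wide_knob above 1.2 rad and value of joint wide_lid above 0.3 rad and value of joint narrow_knob below 0.5 rad); the robot touches nothing.
It fails at once if the narrow box's latch is turned (its knob passes 0.5 rad) (value of joint narrow_knob above 0.5 rad).
It also fails if it takes over 32 s, if anything falls off the work surface, if the arm or the gripper's body presses on something with over 40 N, if the wrist force passes 120 N, or if a joint passes its speed limit or range.

## Robot

A 6-joint arm with a two-finger parallel gripper is mounted at the origin on the work surface. World frame = base frame: x ahead of the robot, y to its left, z up, the work surface at z = 0. Lengths are in m, angles in rad, forces in N, time in s.
With the tool pointing down it reaches from about 0.35 to 0.975 m from the base axis. Payload 4.9 kg.
Tool frame: the origin (TCP) lies between the finger pads; the fingertips stand 14 mm ahead of it and the grasp point (between the pads) lies 5 mm behind it; z points along the fingers, y is the direction in which the jaws open and shut (so a half turn about z gives the same grasp; the last joint's range is limited). The gripper opens to 85 mm and grips with 20 to 120 N. Pads are 22 mm wide; open, the fingers measure 114 mm over their backs; the gripper's body (76 mm by 85 mm) begins 54 mm behind the grasp point. The pads swing forward as they close: fully open they stand 13 mm farther back than shut.
Start: joints at [1.128, 0.053, 1.613, -0, 1.476, -0.119], TCP at [0.199, 0.593, 0.218] pointing down, gripper open.
Joint ranges: [-3.01, 3.01], [-1.01, 2.22], [0.06, 2.58], [-1.02, 4.17], [0.09, 2.62], [-3.14, 3.14]. Speed limits (rad/s): [2.57, 2.57, 3.14, 3.14, 3.14, 3.14].

## Interface

Orientations are given as a unit quaternion [x, y, z, w].
In Python, from cell import manip gives the robot as it stands. Calls block until the motion is done:
- manip.reach(position, orientation): joint-space move of the TCP to a pose.
- manip.movel(position, velocity=0.15, frame=None): straight line of the TCP; frame=None keeps the orientation; velocity is the mean speed in m/s.
- manip.set_joints(angles): joint-space move.
- manip.command_gripper(opening, squeeze=None): finger opening in m; squeeze is the grip in N (None keeps the last); returns when the fingers have stopped.
- manip.dwell(seconds).
- manip.solve_ik(position, orientation): joint angles nearest the present ones, or None.
- manip.get_image(name): name is "scene" or "top" or "wrist"; returns the picture (480x640x3 uint8, red, green, blue); there is no depth.
- manip.camera_model(name): a dict with "fovy" (degrees; the focal length in pixels is half the picture's height over the tangent of half this angle, whatever the lens; pixels are square), "cx", "cy" (the principal point, pixels), "dist_coeffs" ([k1, k2, p1, p2, k3] as OpenCV has them; the pictures are not rectified), "rvec" (rotation vector, rad) and "tvec" (3), from world to camera coordinates, as OpenCV has them; the wrist camera has in their place "hand_eye" (4x4, takes a point from camera to tool coordinates, whose origin is the TCP and whose axes are the flange's). Camera axes: x right, y down, z forward; pixel columns grow to the right and rows downward; lengths in m; the calibration is good to about 2 mm. A picture is of the moment at which its call begins: read the wrist's pose just before it. camera_model takes no time and is no camera call.
A pose or a line that the arm cannot do raises manip.Unreachable and nothing moves.
- manip.finish_job(): hands the job in, once; it reports no verdict.
Readings, each from a call of its own:
- manip.read_clock(): time.
- manip.read_q(): joint angles.
- manip.read_dq(): joint speeds.
- manip.read_effort(): joint torques, N m.
- manip.read_position(): TCP position.
- manip.read_eef_rot(): TCP orientation.
- manip.read_ft_force(): force on the tool from outside, world axes, zero at the start.
- manip.read_torque(): the same for the moment, N m.
- manip.read_width(): finger opening in m.
Only numpy, scipy, OpenCV 4.12 (cv2) and the standard library are available. Lean on these libraries where they do the work, as an engineer would, in place of code of your own. Each camera call takes 0.05 s, during which the arm holds its last target. There are 200 camera calls.

## Working session

There is one attempt and no reset: what is moved stays moved. The work goes in short steps, each a Python script; the robot and the scene stay as the last script left them, time stands still between calls to the robot, and variables do not carry over. Pictures are saved under pics/ and viewed, about 8 in all and at most 12, crops included, and the job is handed in when it is done.

```bash
mkdir -p pics; ls; python3 - <<'E'
from cell import manip
import cv2,numpy as np
for n in("top","scene"):
    im=manip.get_image(n); cv2.imwrite(f"pics/{n}0.png",im[:,:,::-1])
    m=manip.camera_model(n); print(n,m)
    print(-cv2.Rodrigues(np.array(m["rvec"],float))[0].T@np.array(m["tvec"],float).ravel())
print(manip.camera_model("wrist"),manip.read_clock(),manip.read_eef_rot())
E
```

```text
pics
top {'fovy': 56.21728512015081, 'cx': 318.9376176855654, 'cy': 233.01643025641388, 'dist_coeffs': array([-0.07705806,  0.        ,  0.        ,  0.        ,  0.        ]), 'rvec': array([ 2.16048005, -2.20937054,  0.09733624]), 'tvec': array([0.01236754, 0.62075073, 0.9619945 ])}
[0.54229631 0.00844463 1.0083458 ]
scene {'fovy': 54.545240254926426, 'cx': 314.78463599140366, 'cy': 236.21600969283477, 'dist_coeffs': array([-0.03062851,  0.        ,  0.        ,  0.        ,  0.        ]), 'rvec': array([ 2.33150404,  0.95765428, -0.30688318]), 'tvec': array([-0.45088295, -0.270255  ,  1.17353228])}
[ 0.96244563 -0.34992857  0.77766292]
{'fovy': 69.35672335320581, 'cx': 321.1490171467798, 'cy': 239.80160132651565, 'dist_coeffs': array([-0.03055781,  0.        ,  0.        ,  0.        ,  0.        ]), 'hand_eye': array([[-2.07534396e-04, -9.63697827e-01, -2.66995234e-01,
         6.79569979e-02],
       [ 9.99999958e-01, -1.46536344e-04, -2.48385076e-04,
         7.42590642e-04],
       [ 2.00243652e-04, -2.66995274e-01,  9.63697818e-01,
        -1.55820677e-01],
       [ 0.00000000e+00,  0.00000000e+00,  0.00000000e+00,
         1.00000000e+00]])} 0.1 [ 1.61204625e-01  9.86920551e-01 -9.10340178e-04 -2.58544619e-04]
```

View pics/top0.png

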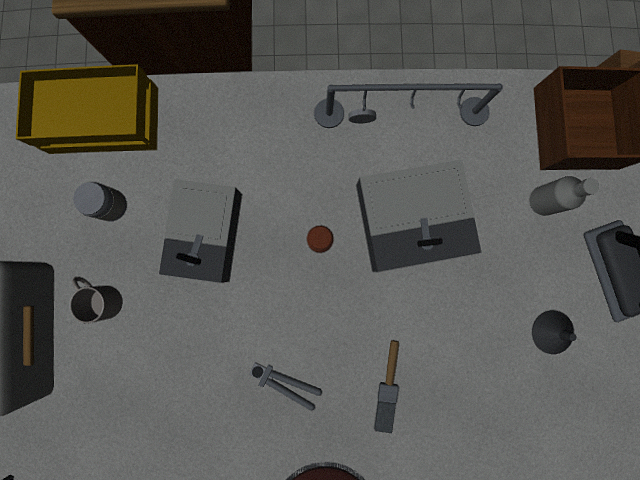

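View pics/scene0.png

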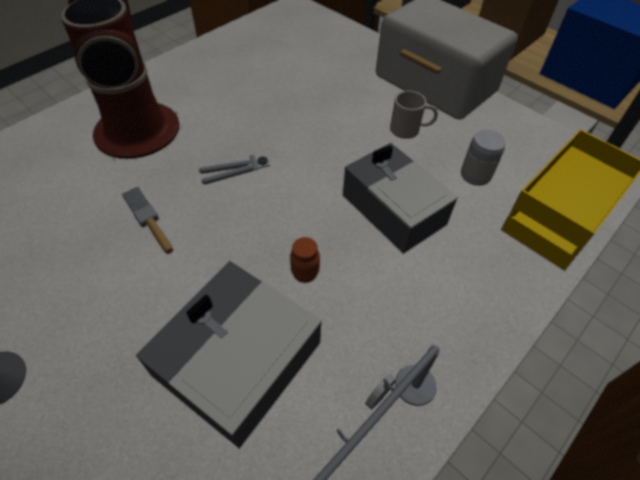

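The top view shows the wide box on the right. Its deck corners are near (373,271) and (481,251), with the knob bar at (429,241). The narrow box is on the left, knob at (188,259). The scene view agrees, with the wide bar at (200,308). I'll measure from these and then check with the wrist camera.

```bash
cat > h.py <<'E'
from cell import manip
import cv2,numpy as np
from scipy.spatial.transform import Rotation as R
def rays(name,px,pose=None):
    m=manip.camera_model(name); f=240/np.tan(np.radians(m["fovy"]/2))
    K=np.array([[f,0,m["cx"]],[0,f,m["cy"]],[0,0,1]])
    n=cv2.undistortPoints(np.array(px,float).reshape(-1,1,2),K,m["dist_coeffs"]).reshape(-1,2)
    d=np.c_[n,np.ones(len(n))]
    if pose is None:
        A=cv2.Rodrigues(m["rvec"])[0].T; o=-A@m["tvec"]
    else:
        H=m["hand_eye"]; T=R.from_quat(pose[1]).as_matrix(); A=T@H[:3,:3]; o=T@H[:3,3]+pose[0]
    return o,d@A.T
def plane(name,px,z,pose=None):
    o,d=rays(name,px,pose); return o+d*((z-o[2])/d[:,2])[:,None]
def dark(im,roi,t=25):
    x0,y0,x1,y1=roi; m=(im[y0:y1,x0:x1].max(2)<t).astype(np.uint8)
    n,l,s,c=cv2.connectedComponentsWithStats(m)
    i=1+np.argmax(s[1:,4]); ys,xs=np.nonzero(l==i)
    return np.c_[xs+x0,ys+y0].astype(float),s[i]
def quat(phi):  # tool down, jaw (y) axis at world yaw phi
    y=np.array([np.cos(phi),np.sin(phi),0]); z=np.array([0,0,-1.]); return R.from_matrix(np.c_[np.cross(y,z),y,z]).as_quat()
E
python3 - <<'E'
from h import *
im=cv2.imread("pics/top0.png"); p,s=dark(im,(412,230,450,252)); print(s,p.mean(0))
w=plane("top",p,.134); r=cv2.minAreaRect(w[:,:2].astype(np.float32)); print("top bar",r)
o1,d1=rays("top",[p.mean(0)])
im=cv2.imread("pics/scene0.png"); p2,s=dark(im,(180,285,225,330)); print(s,p2.mean(0))
o2,d2=rays("scene",[p2.mean(0)])
t=np.linalg.lstsq(np.c_[d1[0],-d2[0]],o2-o1,rcond=None)[0]; a=o1+t[0]*d1[0];b=o2+t[1]*d2[0];print("tri",a,b)
c=plane("top",[(373,271),(481,251),(463,160),(358,178)],.09)[:,:2]; print(c, [np.linalg.norm(c[i]-c[i-1]) for i in range(4)])
u=(c[3]+c[2]-c[0]-c[1])/2;u/=np.linalg.norm(u); k=(c[0]+c[1])/2+.04*u; print("knob by corners",k,"tongue yaw0",np.arctan2(u[1],u[0]))
phi=np.arctan2(u[1],u[0])
for h in(0,np.pi):
    for g in (0,-1.57): print(h,g,manip.solve_ik([*k,.122],quat(phi+h+g)))
E
```

```text
[  6   9  24   8 126] [429.5952381  242.02380952]
top bar ((0.5895818471908569, -0.2170032411813736), (0.010837901383638382, 0.04689723253250122), 4.9310760498046875)
[  7  11  25  27 352] [199.22159091 308.78125   ]
tri [ 0.59043056 -0.22093983  0.11922789] [ 0.59014048 -0.22133635  0.11931448]
[[ 0.53543192 -0.10947506]
 [ 0.57089782 -0.33566414]
 [ 0.76312241 -0.30753842]
 [ 0.72842229 -0.08453996]] [np.float64(0.19459455453732022), np.float64(0.22895268064733343), np.float64(0.1942713247343489), np.float64(0.22568210361444224)]
knob by corners [ 0.59279072 -0.2171114 ] tongue yaw0 0.13688204646095506
0 0 [-4.68887906e-01  1.42194628e-01  1.68174153e+00 -4.44089210e-16
  1.31765649e+00 -6.05769952e-01]
0 -1.57 [-4.68887906e-01  1.42194628e-01  1.68174153e+00 -4.44089210e-16
  1.31765649e+00  9.64230048e-01]
3.141592653589793 0 [-4.68887906e-01  1.42194628e-01  1.68174153e+00 -4.44089210e-16
  1.31765649e+00  2.53582270e+00]
3.141592653589793 -1.57 [-4.68887906e-01  1.42194628e-01  1.68174153e+00 -4.44089210e-16
  1.31765649e+00 -2.17736261e+00]
```

Three estimates agree: the knob is at about (0.590, −0.219) and the bar's jaw yaw is about 0.09. I'll lift clear of the toaster first, cross over high, then look with the wrist camera.

```bash
python3 - <<'E'
from h import *
manip.movel([.199,.593,.38],.3)
manip.reach([.59,-.219,.38],quat(.09)); manip.movel([.59,-.219,.24],.2)
pose=(manip.read_position(),manip.read_eef_rot()); im=manip.get_image("wrist")
cv2.imwrite("pics/w1.png",im[:,:,::-1]); np.savez("w1.npz",p=pose[0],q=pose[1])
print(pose,manip.read_clock(),manip.read_ft_force(),manip.read_width())
p,s=dark(im,(150,100,500,400)); print(s)
r=cv2.minAreaRect(plane("wrist",p,.134,pose)[:,:2].astype(np.float32)); print(r)
E
```

```text
(array([ 0.59072254, -0.21926685,  0.2417089 ]), array([6.74538481e-01, 7.38238620e-01, 3.27718087e-04, 1.21266805e-03])) 4.8417 [ 0.05006654 -0.44888323 -0.03289463] 0.08550352955641306
[ 275  195   75  105 5050]
((0.7240931391716003, -0.31264662742614746), (0.06638786196708679, 0.11262477189302444), 11.778196334838867)
```

View pics/w1.png

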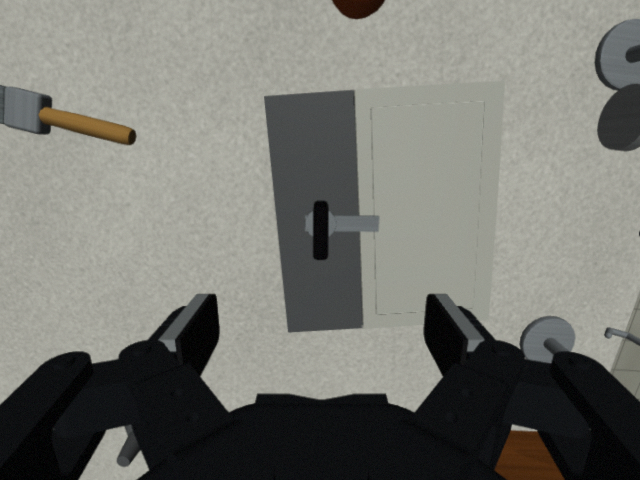

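The wrist view shows the bar upright at (320,230), from (320,201) to (320,260), with the tongue pointing right onto the lid. It is centred between the jaws and parallel to the pads. Next I'll measure the bar alone.

```bash
python3 - <<'E'
from h import *
d=np.load("w1.npz"); pose=(d["p"],d["q"]); im=cv2.imread("pics/w1.png")
p,s=dark(im,(295,185,345,275),30); print(s)
for z in(.134,.10): 
    w=plane("wrist",p,z,pose)[:,:2]; print(z,cv2.minAreaRect(w.astype(np.float32)),w.mean(0))
c=plane("wrist",[(265,96),(288,332),(489,326),(504,82)],.09,pose)[:,:2];print(c,[np.linalg.norm(c[i]-c[i-1]) for i in range(4)])
u=(c[3]+c[2]-c[0]-c[1])/2;u/=np.linalg.norm(u);print((c[0]+c[1])/2+.04*u,np.arctan2(u[1],u[0]))
y=R.from_quat(pose[1]).as_matrix()[:,1];print("jaw yaw",np.arctan2(y[1],y[0]))
E
```

```text
[ 18  16  15  59 812]
0.134 ((0.5896376371383667, -0.2167409509420395), (0.011148289777338505, 0.04679815471172333), 5.4095282554626465) [ 0.59001962 -0.21645899]
0.1 ((0.5903270244598389, -0.22524379193782806), (0.012587177567183971, 0.05283808335661888), 5.409566879272461) [ 0.59075837 -0.22492542]
[[ 0.5349816  -0.1171481 ]
 [ 0.56813008 -0.33420706]
 [ 0.76757611 -0.31035657]
 [ 0.73113281 -0.08757526]] [np.float64(0.19836796369138154), np.float64(0.21957552583282008), np.float64(0.20086703395750197), np.float64(0.22574239129275242)]
[ 0.59119601 -0.22032438] 0.13423270089132253
jaw yaw 0.09011758970695201
```

```bash
python3 - <<'E'
from h import *
manip.movel([.590,-.2185,.18],.15,quat(.094)); manip.movel([.590,-.2185,.117],.08)
print(manip.read_position(),manip.read_ft_force())
manip.command_gripper(0.0,40)
print("grip",manip.read_width(),manip.read_ft_force(),manip.read_torque(),manip.read_clock())
q0=np.array(manip.read_q())
for a in(.3,.75,1.1,1.48):
    q=q0.copy();q[5]+=a;manip.set_joints(q)
    print(a,manip.read_q()[5]-q0[5],manip.read_width(),manip.read_ft_force().round(1),manip.read_torque().round(2),manip.read_clock())
im=manip.get_image("scene");cv2.imwrite("pics/s2.png",im[:,:,::-1])
E
```

```text
[ 0.59045205 -0.21872113  0.11761919] [-0.45484002  0.45641392  0.45352008]
grip 0.010040206636435796 [ 0.28413821 -0.39710222  1.30852905] [ 0.05369149 -0.00118979 -0.11534138] 6.9917
0.3 0.2972741913234992 0.010126587628966548 [ 3.1  0.1 -2. ] [-0.   -0.46 -0.03] 7.3833
0.75 0.7478274719578359 0.01021600798093373 [ 5.4 -1.3 -2.9] [-0.1  -0.94  0.01] 7.8917
1.1 1.098013628409738 0.009751059065004047 [ 7.5 -2.  -4.8] [-0.34 -1.15 -0.01] 8.3167
1.48 1.4779836672806468 0.010279768281157314 [ 7.7 -3.6 -4.1] [-0.64 -1.3  -0.04] 8.7667
```

View pics/s2.png

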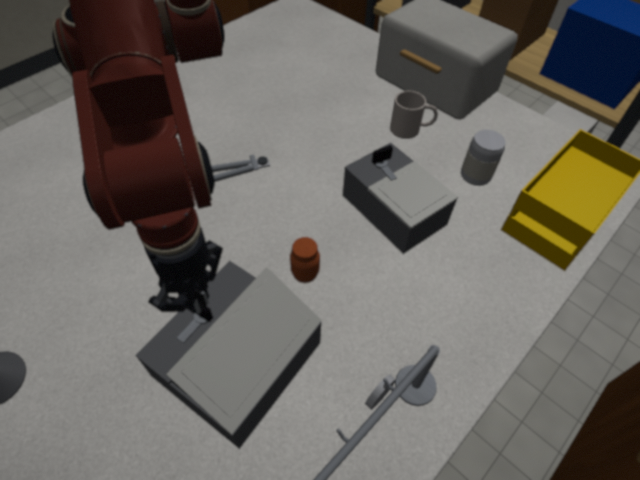

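The tongue now points sideways at (192,328), the lid has started to lift and the narrow box hasn't changed. Release and back away straight up.

```bash
python3 - <<'E'
from h import *
manip.dwell(1.0); print(manip.read_ft_force())
manip.command_gripper(0.05)
p=manip.read_position(); manip.movel([p[0],p[1],.34],.12); 
pos=manip.read_position();manip.reach([.42,.0,.36],manip.read_eef_rot())
print(pos,manip.read_ft_force(),manip.read_width(),manip.read_clock())
a=manip.get_image("scene");b=manip.get_image("top");cv2.imwrite("pics/f.png",np.hstack([a[200:480,100:500],b[100:380,140:540]])[:,:,::-1])
E
```

```text
[ 7.59716578 -3.87671096 -4.5849202 ]
[ 0.5897282  -0.21831609  0.33899583] [ 0.29232003 -1.07119703 -0.09572163] 0.049956326451960735 13.3667
```

View pics/f.png

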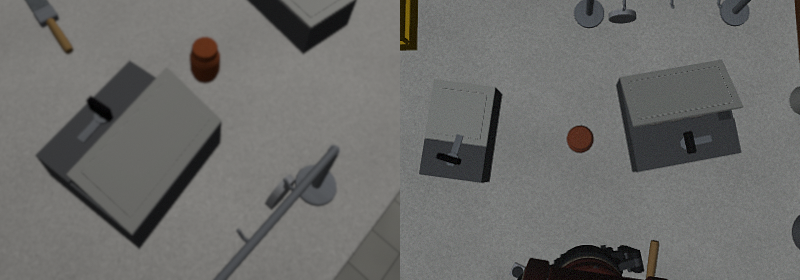

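The bar now points front to back, with the tongue sideways at (705,140). The lid is up, the narrow knob is unchanged, and the arm is clear. One quick check on the lid height, then I'll hand in.

```bash
python3 - <<'E'
from h import *
# lid front corners: (top px),(scene px)
for t,s in[((482,207),(168,372)),((366,225),(266,269))]:
    o1,d1=rays("top",[t]);o2,d2=rays("scene",[s])
    k=np.linalg.lstsq(np.c_[d1[0],-d2[0]],o2-o1,rcond=None)[0];a=o1+k[0]*d1[0];b=o2+k[1]*d2[0];print(a,b,"lid",np.arcsin(((a+b)[2]/2-.09)/.125))
b=plane("top",[(701-260,136+100),(711-260+0,139+100)],.096);print(b)
manip.finish_job();print(manip.read_clock())
E
```

```text
[ 0.65478409 -0.31966228  0.15005302] [ 0.6558826  -0.31809136  0.14959646] lid 0.4990572043437847
[ 0.6257356  -0.0927738   0.13530515] [ 0.61794588 -0.10259951  0.13569983] lid 0.3725803036057478
[[ 0.60351793 -0.25113931  0.096     ]
 [ 0.59687793 -0.27169856  0.096     ]]
the job is handed in; nothing more can be done
the job is handed in; nothing more can be done
```

I opened the wide box's latch, backed away and handed the job in at about 13.4 s; no verdict came back. I pinched the wide knob's bar from above, turned it 1.48 rad clockwise and let go. Then I lifted straight up and moved clear.

- **Knob:** the wrist joint turned 1.478 rad, from an estimated start of about 0.04 rad. The pictures show the grip bar pointing front to back and the tongue sideways. I did not measure the final knob angle separately.
- **Lid:** it popped up by itself. Measuring one front corner from two views gave 0.50 rad. The other gave 0.37 rad, but its two rays missed each other by about 12 mm, so I trust it less. Both are above the 0.3 rad needed.
- **Narrow box:** its knob looks unchanged and latched in the final top view. The arm never worked near it.
- **Contact:** force readings stayed under 10 N at every check, and the arm was clear of everything at the end.

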